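Put the amber glaze away and swing the jar tray home under the ware riser

TASK

The amber glaze is finished with: take its jar from the open table in front of you and stand it upright in the swing tray that is out in front of the little ware riser on the right. Then swing the tray gently back on its corner post, without slamming it, until it is fully home under the riser against its stop, with the jar still standing in it. Leave the other jars, and the timer and the cup on top of the riser, where they are.

Things in the scene. Friction and masses are not known exactly. Their poses are not given: they have to be found in the camera images.
- jar_amber_mid (a point): Jar with an amber-brown body and a black lid, 53 mm in diameter, 62 mm tall, 0.13 to 0.25 kg, standing on the table; this point is on its axis half-way up (31 mm above its underside), z axis up. A white jar with a black lid and a green jar with a white lid stand near it: which jar has which place varies.
- jar_white_mid (a point): Bystander: jar with a white body and a black lid, 53 mm in diameter, 62 mm tall; point at its centre.
- jar_green_mid (a point): Bystander: jar with a green body and a white lid, 49 mm in diameter, 56 mm tall; point at its centre.
- riser: Ware riser at the right: plywood board on four 16 mm steel posts, fixed, open front to the left. Origin at the foot of the near front post; x runs in under the board, y along its front to the far front post (203 mm off). Board: x -40 to +120, y -32 to +230 mm; underside 130 (front edge) to 135 mm up, top 152 mm. It overhangs the homed tray's front by 24 mm: fingers must lean in under it.
- tray_pin (a point): Fixed point on the axis of the riser's front post nearest the robot, 20 mm above the table, axes as the riser's. The tray is drilled over this post near its front corner and turns about it. An upright gripper meets the riser's board before the tray is home; fingers leaning 35 to 45 degrees from vertical, towards +x of this point, go in under the board.
- tray (a joint): Angle of the swing tray about that post in rad: 0 = fully home (back wall on a rubber stop at the riser's rear bar), positive = swung out of the open front (anticlockwise seen from above), at most 1.4. Starts at 1.02 to 1.25. Stays where it is left: friction about 0.2 N m, so 1 to 2 N at the push point. Pushing beyond 0 only presses on the stop.
- tray_push (a point): On the outer face of the tray's wooden front board near its free corner: 162 mm along the board from the post axis, 22 mm short of its free end, 32 mm above the table. Turns with the tray; axes as the riser's when home: x through the board into the tray (push this way), y to the free end. Board 8 mm thick, 8 to 52 mm above the table; its outer face lies 16 mm in front of the post axis.
- tray_floor (a point): On the tray's cork floor, 13 mm above the table, at the middle of the jar's place; axes as tray_push. Tray 100 (x) by 200 mm (y) outside; floor from this point -38 to +48 mm in x, -150 to +38 mm in y, less the clipped back corner at the free end (40 mm) and the 21 mm bush in the front corner. Side and back walls 6 mm thick, tops 35 mm above the table.
- timer: Bystander: round white kitchen-type timer with an orange dial, 64 mm wide, 42 mm tall, loose on top of the riser; origin at the centre of its underside.
- cup: Bystander: purple plastic cup, 84 mm wide, 112 mm tall, loose on top of the riser; origin at the centre of its underside.

How it is judged:
At the end, for the whole second after the job is handed in: The tray is home (within 0.06 rad, about 10 mm at its free corner, of its stop) and still; the amber jar stands upright (within 0.15 rad) on the tray's floor, inside its walls (value of joint tray below 0.06 rad and angle between jar_amber_mid's own z axis and vertical below 0.15 rad and x of jar_amber_mid in the frame of tray_floor between -0.036 and 0.048 m and y of jar_amber_mid in the frame of tray_floor between -0.145 and 0.038 m and z of jar_amber_mid in the frame of tray_floor between 0.02 and 0.042 m and velocity of joint tray between -0.05 and 0.05 rad/s); the robot touches nothing.
It fails at once if one of the other jars, the timer or the cup is shifted by more than 20 mm (distance of any of jar_white_mid, jar_green_mid, timer, cup from where it was at the start of the episode above 0.02 m).
It fails at once if the amber jar is tipped by more than 0.7 rad (angle between jar_amber_mid's own z axis and vertical above 0.7 rad).
It fails at once if the tray is slammed (faster than 2.5 rad/s towards home) (velocity of joint tray below -2.5 rad/s).
It also fails if it takes over 51 s, if anything falls off the work surface, if the arm or the gripper's body presses on something with over 40 N, if the wrist force passes 120 N, or if a joint passes its speed limit or range.

ROBOT

A 6-joint arm with a two-finger parallel gripper is mounted at the origin on the work surface; the furniture and walls round the work are solid. World frame = base frame: x ahead of the robot, y to its left, z up, the work surface at z = 0. Lengths are in m, angles in rad, forces in N, time in s.
With the tool pointing down it reaches from about 0.325 to 0.9 m from the base axis. Payload 3.5 kg.
Tool frame: the origin (TCP) lies midway between the tips of the shut fingers; the grasp point (between the pads) lies 19 mm behind it; z points along the fingers, y is the direction in which the jaws open and shut (so a half turn about z gives the same grasp; the last joint's range is limited). The gripper opens to 85 mm and grips with 20 to 120 N. Pads are 22 mm wide; open, the fingers measure 114 mm over their backs; the gripper's body (76 mm by 85 mm) begins 54 mm behind the grasp point. The pads swing forward as they close: fully open they stand 13 mm farther back than shut.
Start: joints at [-1.411, 0.276, -0.026, 1.268, 0, 1.467], TCP at [0.162, -0.604, 0.231] pointing down, gripper open.
Joint ranges: [-3.12, 3.12], [-0.85, 1.88], [-1.08, 1.24], [-1.95, 2.15], [-1.57, 1.53], [-3.14, 3.14]. Speed limits (rad/s): [2.57, 2.57, 3.14, 3.14, 3.14, 3.14].

INTERFACE

Orientations are given as a rotation vector (axis times angle).
In Python, from cell import sense, grab_frame, finish_job gives the robot as it stands. The module is installed in compiled form; this text tells all that it offers.
- The arm moves only by the shell command python3 -m jog 'ROWS' [FORCE]. ROWS is a JSON object of lists of equal length, an entry for each row: "xyz": the shift along the tool's x, y, z in units of 30 mm (1.0 is 30 mm), a list of three; "twist": the turn, a rotation vector about the tool's x, y, z in units of 6 degrees (1.0 is 6 degrees), a list of three; "claw": the closure in counts, from 0 (fully open) to 255 (shut). In form: {"xyz": [[dx, dy, dz], ...], "twist": [[rx, ry, rz], ...], "claw": [claw, ...]}. A call has 1 to 8 rows; each row is the pose to reach, as a shift and turn from the pose measured when the call began, along the tool's axes at that moment; what a row does not reach only later rows make up. A row lasts 1/12 s, in which the tool goes at most 41.7 mm and 7.16 degrees, less where a joint would pass 70% of its speed; a pose out of reach is approached as far as the arm can. A call with a gripper value outside its range is refused whole. The fingers move at their own pace and stop on an object; FORCE is the grip in N (left out, the last holds). Time passes only in rows, so rows that repeat a pose let the fingers close. It gives the time, the measured TCP pose, the force and the opening at its end, in the units of the state.
- sense(): the state, without advancing time (a new reading comes with each control period).
- grab_frame(name): name is "scene" or "top"; returns a dict with "frame" (480x640x3 uint8, red, green, blue), "K" (3x3 intrinsics, pixels), "D" ([k1, k2, p1, p2, k3] as OpenCV has them; the pictures are not rectified), "extrinsics" (4x4, takes a point from camera to world coordinates). Camera axes: x right, y up, looking along -z (the intrinsics and any distortion apply to the point x, -y, -z); pixel columns grow to the right and rows downward; lengths in m; the calibration is good to about 2 mm. A picture is of the moment at which its call begins. There is no depth.
- finish_job(): hands the job in, once; it reports no verdict.
The state is a dict: "clock": time; "joint_pos": joint angles; "dq": joint speeds; "effort": joint torques, N m; "tcp_pos": TCP position; "eef_rot": TCP orientation; "ft_force": force on the tool from outside, world axes, zero at the start; "moment": the same for the moment, N m; "gripper_width": finger opening in m.
Only numpy, scipy, OpenCV 4.12 (cv2) and the standard library are available. Lean on these libraries where they do the work, as an engineer would, in place of code of your own. Each camera call takes 0.05 s, during which the arm holds its last target. There are 200 camera calls.

## Working session

There is one attempt and no reset: what is moved stays moved. The work goes in short steps, Python scripts to look and compute and a shell command to move; the robot and the scene stay as the last step left them, time stands still between calls to the robot, and variables do not carry over. Pictures are saved under pics/ and viewed, about 8 in all and at most 12, crops included, and the job is handed in when it is done.

```bash
mkdir -p pics
cat > h.py <<'E'
import numpy as np, cv2
from scipy.spatial.transform import Rotation as R
from cell import sense, grab_frame
def snap(name,fn):
    f=grab_frame(name); cv2.imwrite('pics/'+fn+'.png',f['frame'][:,:,::-1]); np.savez('pics/'+fn+'.npz',K=f['K'],D=f['D'],E=f['extrinsics']); return f
def cal(fn):
    d=np.load('pics/'+fn+'.npz'); return d['K'],d['D'],d['E']
def p2w(fn,u,v,z):
    K,D,E=cal(fn); n=cv2.undistortPoints(np.array([[[u,v]]],float),K,D)[0,0]
    d=E[:3,:3]@np.array([n[0],-n[1],-1]); o=E[:3,3]; return o+d*(z-o[2])/d[2]
def w2p(fn,P):
    K,D,E=cal(fn); c=(np.atleast_2d(P)-E[:3,3])@E[:3,:3]; c=c*[1,-1,-1]
    return cv2.projectPoints(c,np.zeros(3),np.zeros(3),K,D)[0][:,0]
def crop(fn,x0,y0,x1,y1,s,out):
    cv2.imwrite('pics/'+out+'.png',cv2.resize(cv2.imread('pics/'+fn+'.png')[y0:y1,x0:x1],None,fx=s,fy=s,interpolation=cv2.INTER_CUBIC))
def togo(p,Rt=None):
    s=sense(); r=R.from_rotvec(s['eef_rot']); print('xyz',np.round(r.inv().apply(np.array(p)-s['tcp_pos'])/.03,2))
    if Rt is not None: print('twist',np.round((r.inv()*R.from_matrix(Rt)).as_rotvec()/np.radians(6),2))
E
python3 - <<'E'
from h import *
snap('scene','s0');snap('top','t0');s=sense();print(s)
for n in('s0','t0'):print(np.round(cal(n)[2],3).tolist())
print(R.from_rotvec(s['eef_rot']).as_matrix().round(3))
E
```

```text
{'clock': 0.1, 'joint_pos': array([-1.41137352e+00,  2.77127415e-01, -2.77714575e-02,  1.26798552e+00,
       -3.82005447e-05,  1.46738487e+00]), 'dq': array([ 0.00127301, -0.00090515,  0.00301265,  0.00137706, -0.0009711 ,
        0.00036915]), 'effort': array([ 5.04101408e-04, -4.46709645e+01,  2.96128267e+01,  8.50740471e-03,
       -2.76014578e-05,  5.09446309e-06]), 'tcp_pos': array([ 0.16224517, -0.60283377,  0.23021469]), 'eef_rot': array([-3.11243510e+00, -4.11398430e-01,  1.51725498e-04]), 'ft_force': array([ 0.24342646, -0.07491586, -0.06730778]), 'moment': array([ 0.0391166 ,  0.02990613, -0.01365507]), 'gripper_width': 0.08514609404086607}
[[-0.897, 0.269, -0.352, -0.021], [-0.443, -0.513, 0.735, 1.009], [0.017, 0.815, 0.579, 0.887], [0.0, 0.0, 0.0, 1.0]]
[[-0.526, 0.814, -0.247, 0.23], [-0.85, -0.502, 0.157, 0.132], [0.004, 0.293, 0.956, 1.043], [0.0, 0.0, 0.0, 1.0]]
[[ 0.966  0.26  -0.   ]
 [ 0.26  -0.966  0.002]
 [ 0.    -0.002 -1.   ]]
```

View pics/s0.png

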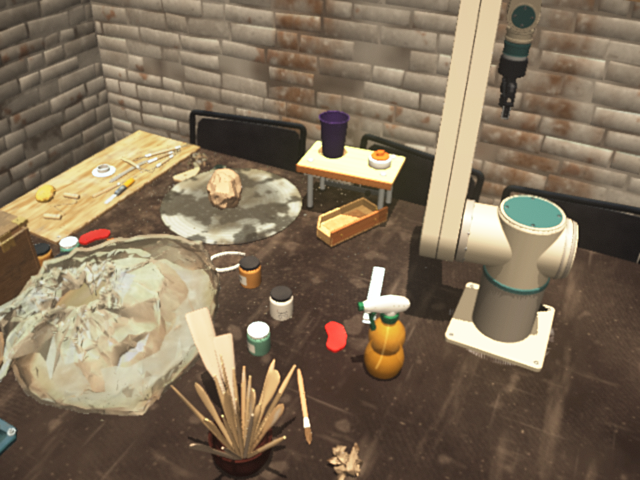

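View pics/t0.png

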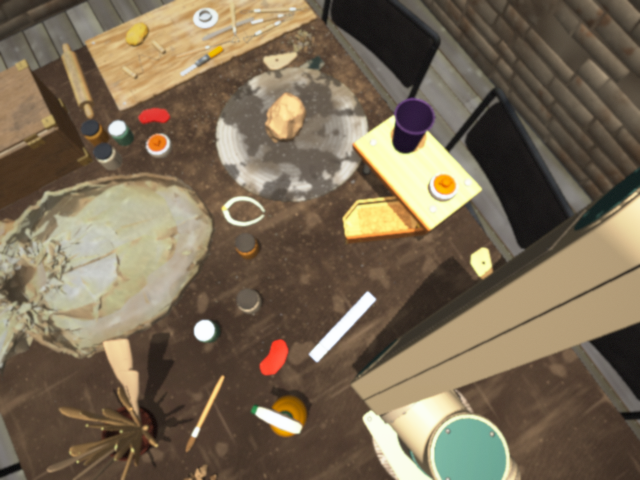

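The scene view shows the amber jar at (250,272), white at (281,303), green at (259,338), and the tray around (352,222). In the top view the amber jar is at (246,244), the tray at (385,218) and the riser board's corners around (353,145) to (480,188). I'll enlarge these next.

Run:
```python
from h import *
a=cv2.imread('pics/t0.png')[80:280,220:487]; b=cv2.imread('pics/s0.png')[100:300,230:430]
cv2.imwrite('pics/c1.png',cv2.resize(a,(801-1,600),interpolation=cv2.INTER_CUBIC))
cv2.imwrite('pics/c2.png',cv2.resize(b,(600,600),interpolation=cv2.INTER_CUBIC))
```

```text
(no output)
```

View pics/c1.png

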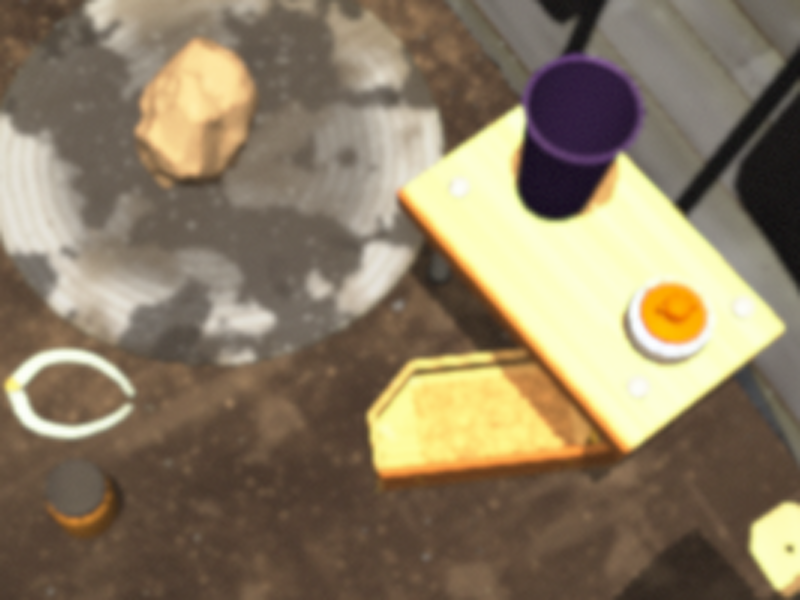

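View pics/c2.png

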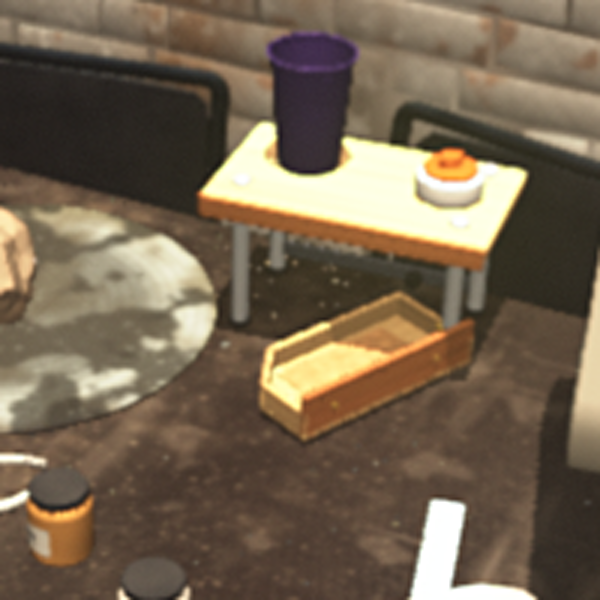

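```bash
cat > fit.py <<'E'
from h import *
from scipy.optimize import least_squares
T=lambda c:(220+c[0]*267/800, 80+c[1]/3); S=lambda c:(230+c[0]/3,100+c[1]/3)
ob=[]  # img, pix, local, tray?
for c,l in [((459,187),(0,.203,.152)),((638,386),(0,0,.152)),((400,192),(-.04,.23,.152)),((630,452),(-.04,-.032,.152)),((783,325),(.12,-.032,.152))]: ob.append(('t0',T(c),l,0))
for c,l in [((240,178),(0,.203,.152)),((459,222),(0,0,.152)),((203,197),(-.04,.23,.152)),((487,250),(-.04,-.032,.152)),((527,172),(.12,-.032,.152))]: ob.append(('s0',S(c),l,0))
ob+=[('t0',T((380,475)),(-.016,.184,.052),1),('s0',S((303,402)),(-.016,.184,.052),1),('s0',S((305,438)),(-.016,.184,.008),1)]
rz=lambda a:R.from_euler('z',a).as_matrix()
def W(x,l,tr):
    l=np.array(l)
    if tr: l=rz(x[3])@l
    return rz(x[2])@l+[x[0],x[1],0]
def f(x): return np.concatenate([w2p(i,W(x,l,t))[0]-p for i,p,l,t in ob])
g=p2w('t0',*T((638,386)),.152)
r=min((least_squares(f,[g[0],g[1],y,1.1],loss='soft_l1') for y in np.arange(-3,3,.7)),key=lambda r:r.cost)
x=r.x;print(x.round(4),np.degrees(x[2]),f(x).reshape(-1,2).round(1).tolist())
print('jar',p2w('t0',*T((79,487)),.062),p2w('s0',*S((61,487)),.062))
print('white',p2w('t0',248,296,.062),p2w('s0',281,295,.062))
np.save('fit.npy',x)
for n,l in dict(push=(-.016,.162,.032),).items(): print(n,W(x,l,1),'home',W(x,l,0))
E
python3 fit.py
```

```text
[ 0.3878 -0.2571 -1.465   1.0193] -83.93699805274224 [[-0.3, 0.1], [0.1, 0.1], [-1.8, -0.4], [-1.1, -0.0], [1.6, 0.1], [1.0, 0.9], [0.8, 0.1], [-1.4, -0.7], [-0.3, 0.2], [0.3, -0.9], [-0.1, -0.3], [1.2, -1.5], [-0.1, 0.5]]
jar [0.56386335 0.12181453 0.062     ] [0.5647172  0.12625332 0.062     ]
white [0.45236091 0.17943358 0.062     ] [0.44638916 0.19345707 0.062     ]
push [ 0.44322557 -0.10399149  0.032     ] home [ 0.54722802 -0.22404107  0.032     ]
```

```bash
cat >> h.py <<'E'
def rot(yaw_x,tilt):  # tool x horizontal at yaw, then lean about tool y
    z=np.array([0,0,-1.]);x=np.array([np.cos(yaw_x),np.sin(yaw_x),0]);y=np.cross(z,x)
    return np.stack([x,y,z],1)@R.from_euler('y',tilt).as_matrix()
fx=None
def loc(l,th):
    f=np.load('fit.npy');rz=lambda a:R.from_euler('z',a).as_matrix()
    return rz(f[2])@(rz(th)@np.array(l))+[f[0],f[1],0]
E
cat > a.py <<'E'
from h import *
f=np.load('fit.npy'); ya=f[2]+f[3]+np.pi
for t in(.35,-.35): print(rot(ya,t).round(2).tolist())
Rt=rot(ya,-.35)
print('place floor pt',loc((.030,.132,.013),f[3]))
s=sense(); togo([.32,-.3,.34]); togo([.55,.1,.25],Rt)
E
python3 a.py
```

```text
[[-0.85, 0.43, -0.31], [0.4, 0.9, 0.15], [0.34, 0.0, -0.94]]
[[-0.85, 0.43, 0.31], [0.4, 0.9, -0.15], [-0.34, 0.0, -0.94]]
place floor pt [ 0.47179853 -0.15089123  0.013     ]
xyz [ 7.7  -8.39 -3.64]
xyz [ 18.57 -19.27  -0.62]
twist [ -4.06  -1.52 -22.94]
```

```bash
python3 -m jog '{"xyz":[[0,0,-2],[0,0,-4],[0,0,-4],[0,0,-4]],"twist":[[0,0,-1],[0,0,-2],[0,0,-3],[0,0,-4]],"claw":[0,0,0,0]}' 40; python3 a.py
```

```text
clock: 0.43
tcp_pos: [0.1628, -0.6062, 0.359]
eef_rot: [2.948, 1.054, -0.003]
ft_force: [0.4, -1.1, 1.5]
gripper_width: 0.0854
[[-0.85, 0.43, -0.31], [0.4, 0.9, 0.15], [0.34, 0.0, -0.94]]
[[-0.85, 0.43, 0.31], [0.4, 0.9, -0.15], [-0.34, 0.0, -0.94]]
place floor pt [ 0.47179853 -0.15089123  0.013     ]
xyz [10.53 -4.57  0.53]
xyz [ 24.93 -10.05   3.39]
twist [ -3.35  -2.   -18.95]
```

```bash
python3 -m jog '{"xyz":[[1.2,-0.5,0],[2.4,-1,0],[3.6,-1.5,0],[4.8,-2,0],[6,-2.6,0],[7.2,-3.1,0],[8.4,-3.6,0],[9.6,-4.1,0]],"twist":[[0,0,-1],[0,0,-2],[0,0,-3],[0,0,-4],[0,0,-5],[0,0,-6],[0,0,-7],[0,0,-8]],"claw":[0,0,0,0,0,0,0,0]}'; python3 a.py
```

```text
clock: 1.1
tcp_pos: [0.3077, -0.3264, 0.3557]
eef_rot: [2.261, 2.169, -0.01]
ft_force: [0.9, 0.0, -0.0]
gripper_width: 0.0856
[[-0.85, 0.43, -0.31], [0.4, 0.9, 0.15], [0.34, 0.0, -0.94]]
[[-0.85, 0.43, 0.31], [0.4, 0.9, -0.15], [-0.34, 0.0, -0.94]]
place floor pt [ 0.47179853 -0.15089123  0.013     ]
xyz [0.9  0.37 0.52]
xyz [14.57  7.47  3.39]
twist [ -1.99  -2.85 -11.01]
```

```bash
python3 -m jog '{"xyz":[[1.2,0.6,0],[2.4,1.2,0],[3.6,1.8,0],[4.8,2.4,0],[6,3,0],[7.2,3.6,0.2],[8.4,4.2,0.4],[9.6,4.9,0.8]],"twist":[[-0.2,-0.3,-1],[-0.4,-0.6,-2],[-0.6,-0.9,-3],[-0.8,-1.2,-4],[-0.9,-1.3,-5],[-1.1,-1.6,-6],[-1.3,-1.9,-7],[-1.5,-2.1,-8]],"claw":[0,0,0,0,0,0,0,0]}'
cat > b.py <<'E'
from h import *
f=np.load('fit.npy'); Rt=rot(f[2]+f[3]+np.pi,-.35)
g=np.array([.564,.124,0])-Rt[:,2]*np.array([1,1,0])*-.0*1
# axis point at pads ~ .046 up; TCP is .024 further along z
P=np.array([.564,.124,.046])+Rt[:,2]*.024
print(P); togo(P+[0,0,.1],Rt); togo(P,Rt)
E
python3 b.py
```

```text
clock: 1.77
tcp_pos: [0.4663, -0.044, 0.3304]
eef_rot: [1.069, 2.667, -0.083]
ft_force: [0.6, -0.1, 0.1]
gripper_width: 0.0856
[0.57142555 0.12045224 0.02345505]
xyz [3.08 6.07 6.6 ]
twist [-0.49 -0.69 -2.96]
xyz [3.97 5.92 9.81]
twist [-0.49 -0.69 -2.96]
```

```bash
python3 -m jog '{"xyz":[[0.4,0.8,0.8],[0.8,1.6,1.6],[1.2,2.4,2.5],[1.6,3.2,3.4],[2,4,4.3],[2.5,4.9,5.3],[3.08,6.07,6.6],[3.08,6.07,6.6]],"twist":[[-0.1,-0.1,-1],[-0.2,-0.3,-2],[-0.49,-0.69,-2.96],[-0.49,-0.69,-2.96],[-0.49,-0.69,-2.96],[-0.49,-0.69,-2.96],[-0.49,-0.69,-2.96],[-0.49,-0.69,-2.96]],"claw":[0,0,0,0,0,0,0,0]}'; python3 b.py
python3 - <<'E'
from h import *
snap('scene','s1');snap('top','t1')
a=cv2.imread('pics/t1.png')[170:320,150:350]; b=cv2.imread('pics/s1.png')[200:350,170:370]
cv2.imwrite('pics/c3.png',np.hstack([cv2.resize(q[:, :],(400,300),interpolation=cv2.INTER_CUBIC) for q in(a,b)]))
E
```

```text
clock: 2.43
tcp_pos: [0.5695, 0.1226, 0.1181]
eef_rot: [0.616, 2.737, -0.111]
ft_force: [0.1, -1.2, 0.4]
gripper_width: 0.0854
[0.57142555 0.12045224 0.02345505]
xyz [-0.14 -0.04 -0.14]
twist [-0.02 -0.06  0.03]
xyz [ 0.98 -0.03  3.  ]
twist [-0.02 -0.06  0.03]
```

View pics/c3.png

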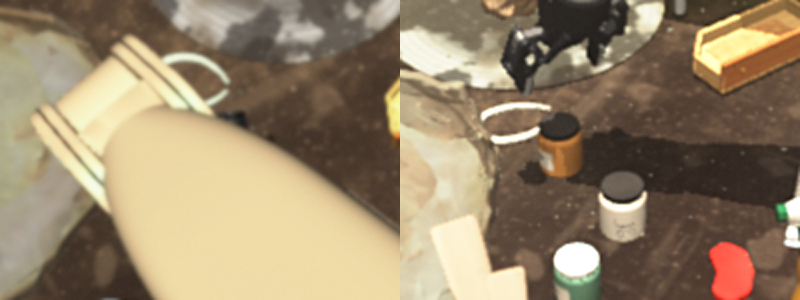

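The arm blocks the top view. The scene crop still shows the amber lid at about (250,263), unchanged, with the fingers above and behind it. I'll go down.

```bash
python3 -m jog '{"xyz":[[0.12,0,0.4],[0.25,0,0.8],[0.4,0,1.2],[0.55,0,1.6],[0.7,0,2.1],[0.85,0,2.6],[0.98,-0.03,3],[0.98,-0.03,3]],"twist":[[0,0,0],[0,0,0],[0,0,0],[0,0,0],[0,0,0],[0,0,0],[0,0,0],[0,0,0]],"claw":[0,0,0,0,0,0,0,0]}'; python3 b.py
python3 - <<'E'
from h import *
snap('scene','s2');crop('s2',190,180,350,300,5,'c4')
E
```

```text
clock: 3.2
tcp_pos: [0.5689, 0.1178, 0.0231]
eef_rot: [0.617, 2.74, -0.116]
ft_force: [-0.5, -0.7, 0.3]
gripper_width: 0.0853
[0.57142555 0.12045224 0.02345505]
xyz [-1.15  0.09 -3.14]
twist [-0.06 -0.09  0.04]
xyz [-0.04  0.12  0.  ]
twist [-0.06 -0.09  0.04]
```

View pics/c4.png

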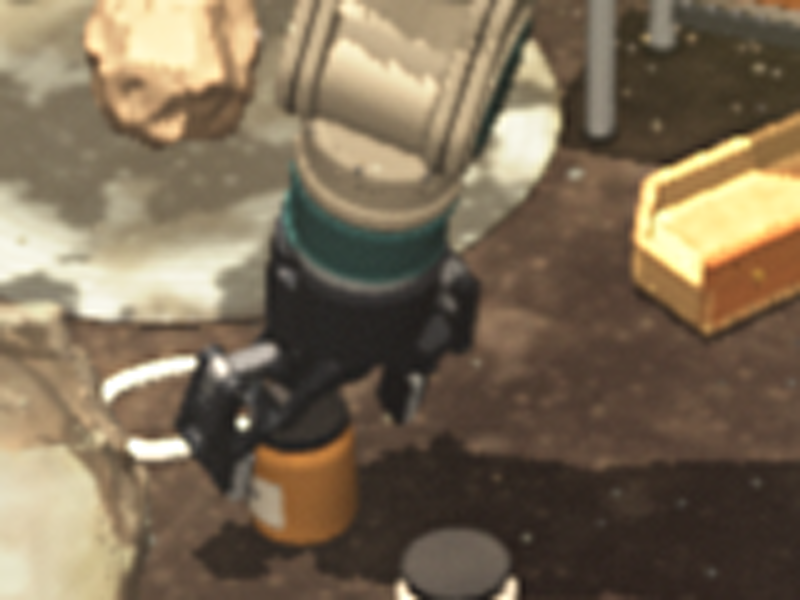

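Run:
```python
from h import *
s=sense(); m=R.from_rotvec(s['eef_rot']).as_matrix(); t=s['tcp_pos']-m[:,2]*.013
for k in(.0426,-.0426,0): 
  P=t+m[:,1]*k; print(P.round(3),(w2p('s2',P)[0]-[190,180])*5)
for u,v in((310,425),(312,415)): print(p2w('s2',190+u/5,180+v/5,.062))
for z in(.062,0): print((w2p('s2',[.564,.124,z])[0]-[190,180])*5)
```

```text
[0.584 0.158 0.036] [232.02533555 481.41900066]
[0.548 0.082 0.037] [383.87513151 412.30202719]
[0.566 0.12  0.037] [309.09736273 446.34030255]
[0.55611506 0.13299242 0.062     ]
[0.55917508 0.12617893 0.062     ]
[305.52885386 409.4524667 ]
[311.73745418 511.99535073]
```

The crop shows the jar at about (305,415–515), between the fingers at about (235,485) and (400,410). Both match the projected positions, so I'll close.

```bash
python3 -m jog '{"xyz":[[0,0.05,0],[0,0.08,0],[0,0.08,0],[0,0.08,0],[0,0.08,0],[0,0.08,0],[0,0.08,0],[0,0.08,0]],"twist":[[0,0,0],[0,0,0],[0,0,0],[0,0,0],[0,0,0],[0,0,0],[0,0,0],[0,0,0]],"claw":[60,120,255,255,255,255,255,255]}' 40
cat > c.py <<'E'
from h import *
import sys
f=np.load('fit.npy'); Rt=rot(f[2]+f[3]+np.pi,-.35)
P=loc((.030,.132,.013),f[3])+np.array([0,0,.049])+Rt[:,2]*.024   # 3 mm above floor
togo(sense()['tcp_pos']+[0,0,.14],Rt)
for dz in(.13,.03,0):togo(P+[0,0,dz],Rt)
E
python3 c.py
```

```text
clock: 3.92
tcp_pos: [0.5725, 0.1207, 0.0264]
eef_rot: [0.616, 2.735, -0.113]
ft_force: [-1.4, 0.9, 5.5]
gripper_width: 0.0473
xyz [-1.58 -0.02 -4.39]
twist [-0.03 -0.05  0.03]
xyz [-2.66 -9.64 -4.07]
twist [-0.03 -0.05  0.03]
xyz [-1.54 -9.62 -0.93]
twist [-0.03 -0.05  0.03]
xyz [-1.2  -9.62  0.01]
twist [-0.03 -0.05  0.03]
```

```bash
python3 -m jog '{"xyz":[[-0.1,0,-0.3],[-0.3,0,-0.8],[-0.55,0,-1.5],[-0.8,0,-2.2],[-1.1,0,-3],[-1.4,0,-3.9],[-1.58,0,-4.39],[-1.58,0,-4.39]],"twist":[[0,0,0],[0,0,0],[0,0,0],[0,0,0],[0,0,0],[0,0,0],[0,0,0],[0,0,0]],"claw":[255,255,255,255,255,255,255,255]}'; python3 c.py
```

```text
clock: 4.58
tcp_pos: [0.5765, 0.122, 0.1727]
eef_rot: [0.615, 2.726, -0.107]
ft_force: [0.9, 0.2, -0.8]
gripper_width: 0.048
xyz [-1.61  0.01 -4.38]
twist [0.03 0.03 0.01]
xyz [-0.93 -9.71  0.44]
twist [0.03 0.03 0.01]
xyz [ 0.22 -9.72  3.57]
twist [0.03 0.03 0.01]
xyz [ 0.57 -9.72  4.51]
twist [0.03 0.03 0.01]
```

```bash
python3 -m jog '{"xyz":[[-0.1,-0.8,0],[-0.2,-1.9,0],[-0.3,-3.1,0.1],[-0.5,-4.4,0.2],[-0.6,-5.6,0.3],[-0.7,-6.8,0.4],[-0.85,-8,0.44],[-0.93,-8.8,0.44]],"twist":[[0,0,0],[0,0,0],[0,0,0],[0,0,0],[0,0,0],[0,0,0],[0,0,0],[0,0,0]],"claw":[255,255,255,255,255,255,255,255]}'; python3 c.py
```

```text
clock: 5.25
tcp_pos: [0.4882, -0.1315, 0.1678]
eef_rot: [0.618, 2.728, -0.108]
ft_force: [0.5, -0.1, -1.7]
gripper_width: 0.0483
xyz [-1.6   0.   -4.38]
twist [ 0.01  0.01 -0.  ]
xyz [-0.08 -0.82 -0.03]
twist [ 0.01  0.01 -0.  ]
xyz [ 1.07 -0.82  3.1 ]
twist [ 0.01  0.01 -0.  ]
xyz [ 1.41 -0.82  4.04]
twist [ 0.01  0.01 -0.  ]
```

```bash
python3 -m jog '{"xyz":[[0,-0.3,0],[0,-0.6,0.1],[0.1,-0.8,0.4],[0.3,-0.82,0.8],[0.45,-0.82,1.3],[0.6,-0.82,1.75],[0.7,-0.82,2.1],[0.7,-0.82,2.1]],"twist":[[0,0,0],[0,0,0],[0,0,0],[0,0,0],[0,0,0],[0,0,0],[0,0,0],[0,0,0]],"claw":[255,255,255,255,255,255,255,255]}'; python3 c.py;python3 - <<'E'
from h import *
snap('scene','s3');crop('s3',270,120,430,240,5,'c5')
E
```

```text
clock: 5.92
tcp_pos: [0.4764, -0.1523, 0.0971]
eef_rot: [0.618, 2.736, -0.106]
ft_force: [-0.7, 0.6, -2.3]
gripper_width: 0.0477
xyz [-1.57  0.   -4.4 ]
twist [ 0.01 -0.07  0.01]
xyz [-0.92 -0.02 -2.23]
twist [ 0.01 -0.07  0.01]
xyz [ 0.2  -0.02  0.91]
twist [ 0.01 -0.07  0.01]
xyz [ 0.54 -0.02  1.85]
twist [ 0.01 -0.07  0.01]
```

View pics/c5.png

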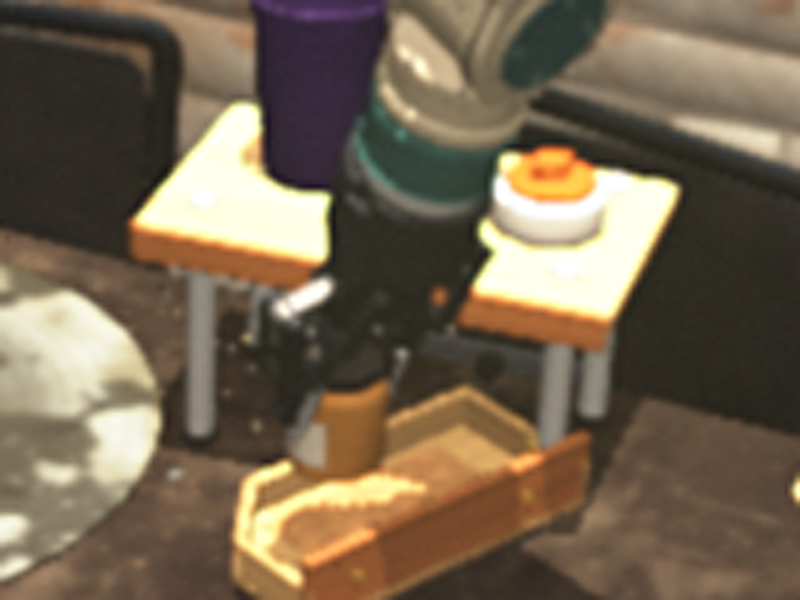

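The crop shows the jar upright above the tray with its underside centred at about (345,460). The board, cup and timer are clear of the gripper. I'll check the landing spot.

Run:
```python
from h import *
f=np.load('fit.npy')
for v in(455,462): 
  w=p2w('s3',270+345/5,120+v/5,.071);d=R.from_euler('z',-(f[2]+f[3])).apply(w-[f[0],f[1],0]);print(w,d)
for l in((-.016,.184,.052),(-.016,-.016,.052),(.084,.144,.035),(.044,.184,.035),(.03,.132,.013)): print((w2p('s3',loc(l,f[3]))[0]-[270,120])*5)
```

```text
[ 0.46714926 -0.15615232  0.071     ] [0.028073  0.1252486 0.071    ]
[ 0.46439924 -0.15005077  0.071     ] [0.02296126 0.12956851 0.071     ]
[310.90870474 562.54444919]
[595.23399031 435.26348614]
[248.443894   477.15005706]
[236.40495564 536.26045753]
[328.46043652 549.04814699]
```

```bash
python3 -m jog '{"xyz":[[0.05,0,0.3],[0.1,0,0.6],[0.17,0,0.9],[0.25,0,1.2],[0.33,0,1.45],[0.4,0,1.65],[0.44,0,1.75],[0.44,0,1.75]],"twist":[[0,0,0],[0,0,0],[0,0,0],[0,0,0],[0,0,0],[0,0,0],[0,0,0],[0,0,0]],"claw":[255,255,255,255,255,255,255,255]}'; python3 c.py
```

```text
clock: 6.63
tcp_pos: [0.4814, -0.1546, 0.0436]
eef_rot: [0.618, 2.736, -0.106]
ft_force: [-0.2, -0.0, -1.4]
gripper_width: 0.048
xyz [-1.57  0.   -4.39]
twist [ 0.01 -0.07  0.01]
xyz [-1.35 -0.02 -3.97]
twist [ 0.01 -0.07  0.01]
xyz [-0.22 -0.02 -0.84]
twist [ 0.01 -0.07  0.01]
xyz [ 0.11 -0.03  0.11]
twist [ 0.01 -0.07  0.01]
```

```bash
python3 -m jog '{"xyz":[[0.02,0,0.05],[0.03,0,0.09],[0.04,0,0.13],[0.05,0,0.15],[0.05,0,0.15]],"twist":[[0,0,0],[0,0,0],[0,0,0],[0,0,0],[0,0,0]],"claw":[255,255,255,255,255]}'
```

```text
clock: 7.05
tcp_pos: [0.4822, -0.1551, 0.0395]
eef_rot: [0.618, 2.734, -0.106]
ft_force: [-1.2, 0.9, 0.4]
gripper_width: 0.0477
```

```bash
python3 -m jog '{"xyz":[[0.02,0,0.05],[0.03,0,0.08],[0.03,0,0.08],[0.03,0,0.08]],"twist":[[0,0,0],[0,0,0],[0,0,0],[0,0,0]],"claw":[255,255,255,255]}'
```

```text
clock: 7.38
tcp_pos: [0.4848, -0.1571, 0.0394]
eef_rot: [0.617, 2.728, -0.111]
ft_force: [-1.4, -0.9, 7.8]
gripper_width: 0.0478
```

```bash
python3 -m jog '{"xyz":[[0,0,0],[0,0,0],[0,0,0],[0,0,0],[0,0,0],[0,0,0]],"twist":[[0,0,0],[0,0,0],[0,0,0],[0,0,0],[0,0,0],[0,0,0]],"claw":[95,75,60,55,55,55]}'
```

```text
clock: 7.88
tcp_pos: [0.4845, -0.1569, 0.0391]
eef_rot: [0.617, 2.729, -0.111]
ft_force: [0.3, 0.5, -0.5]
gripper_width: 0.0669
```

```bash
python3 -m jog '{"xyz":[[0,0,-0.2],[0,0,-0.5],[0,0,-0.9],[0,0,-1.5],[0,0,-2.2],[0,0,-3],[0,0,-4],[0,0,-5]],"twist":[[0,0,0],[0,0,0],[0,0,0],[0,0,0],[0,0,0],[0,0,0],[0,0,0],[0,0,0]],"claw":[55,55,55,55,55,55,55,55]}'
python3 - <<'E'
from h import *
snap('scene','s4');crop('s4',270,120,430,240,5,'c6')
E
```

```text
clock: 8.55
tcp_pos: [0.4368, -0.134, 0.1814]
eef_rot: [0.617, 2.73, -0.11]
ft_force: [0.7, -0.8, 0.0]
gripper_width: 0.067
```

View pics/c6.png

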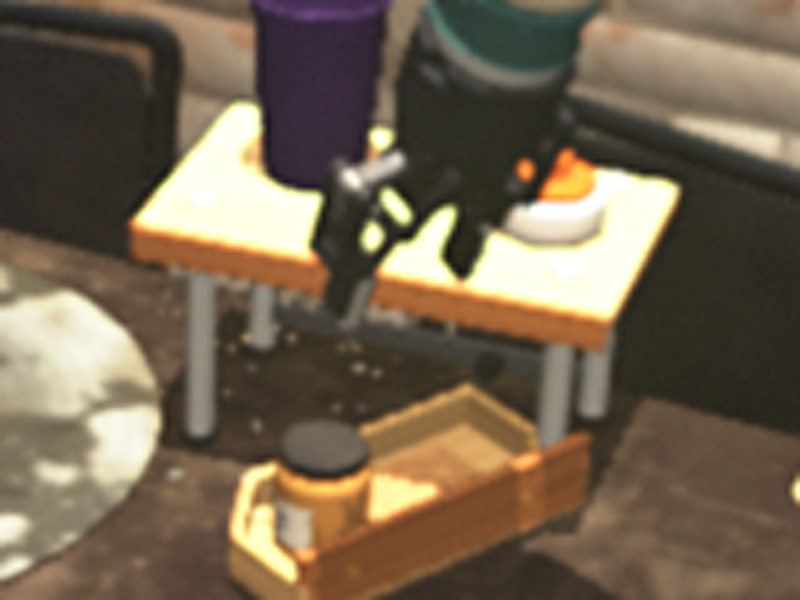

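The jar now stands upright in the tray, lid at (325,450), base inside the walls. The riser's things are untouched. Next I'll shut the fingers and go round to the front board's outer face.

```bash
cat > d.py <<'E'
from h import *
import sys
f=np.load('fit.npy')
def pose(th,off,z):
    lean=np.radians(np.clip(20+(1.02-th)/.82*24,20,44))
    return loc((-.016-.008-off,.160,z),th),rot(f[2]+th+np.pi,-lean),np.degrees(lean)
if __name__=='__main__':
  for a in sys.argv[1:]:
    th,off,z=map(float,a.split(',')); P,Rt,l=pose(th,off,z); print(a,P.round(3),round(l)); togo(P,Rt)
E
python3 d.py 1.02,.05,.16 1.02,.05,.03 1.02,0,.03
```

```text
1.02,.05,.16 [ 0.39  -0.081  0.16 ] 20
xyz [2.45 0.92 0.07]
twist [-0.01  0.1   0.01]
1.02,.05,.03 [ 0.39  -0.081  0.03 ] 20
xyz [3.97 0.92 4.13]
twist [-0.01  0.1   0.01]
1.02,0,.03 [ 0.435 -0.102  0.03 ] 20
xyz [2.41 0.92 4.71]
twist [-0.01  0.1   0.01]
```

```bash
python3 -m jog '{"xyz":[[0.6,0.2,0],[1.2,0.5,0],[1.9,0.8,0],[2.5,0.92,0.07],[2.9,0.92,1],[3.3,0.92,2],[3.6,0.92,3],[3.8,0.92,3.6]],"twist":[[0,0,0],[0,0,0],[0,0,0],[0,0,0],[0,0,0],[0,0,0],[0,0,0],[0,0,0]],"claw":[255,255,255,255,255,255,255,255]}'; python3 d.py 1.02,.05,.03 1.02,.02,.03
```

```text
clock: 9.27
tcp_pos: [0.3872, -0.0798, 0.0446]
eef_rot: [0.615, 2.722, -0.112]
ft_force: [-0.5, 0.5, -0.1]
gripper_width: -0.0001
1.02,.05,.03 [ 0.39  -0.081  0.03 ] 20
xyz [0.08 0.01 0.49]
twist [-0.01  0.08  0.01]
1.02,.02,.03 [ 0.417 -0.094  0.03 ] 20
xyz [-0.86  0.01  0.84]
twist [-0.01  0.08  0.01]
```

```bash
python3 d.py 1.02,.02,.03 1.02,0,.03 .95,0,.03 .88,0,.03 .8,0,.03
```

```text
1.02,.02,.03 [ 0.417 -0.094  0.03 ] 20
xyz [-0.86  0.01  0.84]
twist [-0.01  0.08  0.01]
1.02,0,.03 [ 0.435 -0.102  0.03 ] 20
xyz [-1.48  0.01  1.07]
twist [-0.01  0.08  0.01]
.95,0,.03 [ 0.446 -0.106  0.03 ] 22
xyz [-1.83  0.05  1.2 ]
twist [ 0.24 -0.26  0.63]
.88,0,.03 [ 0.456 -0.11   0.03 ] 24
xyz [-2.18  0.07  1.34]
twist [ 0.5  -0.6   1.25]
.8,0,.03 [ 0.468 -0.116  0.03 ] 26
xyz [-2.59  0.05  1.49]
twist [ 0.83 -0.99  1.94]
```

```bash
python3 -m jog '{"xyz":[[0,0,0.4],[-0.4,0,0.6],[-0.86,0.01,0.84],[-1.2,0.01,1],[-1.48,0.01,1.07],[-1.7,0.03,1.15],[-1.83,0.05,1.2],[-2,0.06,1.27]],"twist":[[0,0.1,0],[0,0.1,0],[0,0.1,0],[0,0.1,0],[0,0.1,0],[0.1,-0.1,0.3],[0.24,-0.26,0.63],[0.4,-0.4,0.9]],"claw":[255,255,255,255,255,255,255,255]}'; python3 d.py .9,0,.03 .8,0,.03 .7,0,.03 .6,0,.03
```

```text
clock: 9.93
tcp_pos: [0.4505, -0.1081, 0.0301]
eef_rot: [0.746, 2.651, -0.158]
ft_force: [-2.1, -0.0, 0.8]
gripper_width: -0.0002
.9,0,.03 [ 0.453 -0.109  0.03 ] 24
xyz [-0.09  0.02  0.04]
twist [ 0.01 -0.1   0.16]
.8,0,.03 [ 0.468 -0.116  0.03 ] 26
xyz [-0.58  0.06  0.25]
twist [ 0.42 -0.59  1.02]
.7,0,.03 [ 0.481 -0.125  0.03 ] 29
xyz [-1.08  0.06  0.46]
twist [ 0.86 -1.07  1.87]
.6,0,.03 [ 0.494 -0.135  0.03 ] 32
xyz [-1.57 -0.01  0.67]
twist [ 1.35 -1.54  2.7 ]
```

Contact shows about 2 N, so the tray is moving. I'll keep pushing gently.

```bash
python3 -m jog '{"xyz":[[-0.2,0.02,0.08],[-0.4,0.04,0.17],[-0.58,0.06,0.25],[-0.78,0.06,0.33],[-0.95,0.06,0.4],[-1.12,0.06,0.48],[-1.3,0.04,0.55],[-1.5,0,0.64]],"twist":[[0.1,-0.2,0.3],[0.25,-0.4,0.7],[0.42,-0.59,1.02],[0.6,-0.8,1.4],[0.75,-0.95,1.65],[0.9,-1.1,1.95],[1.1,-1.3,2.3],[1.3,-1.5,2.6]],"claw":[255,255,255,255,255,255,255,255]}'; python3 d.py .6,0,.03 .5,0,.03 .4,0,.03 .3,0,.03
```

```text
clock: 10.6
tcp_pos: [0.4918, -0.1333, 0.03]
eef_rot: [1.084, 2.381, -0.311]
ft_force: [-1.0, 1.1, -2.1]
gripper_width: -0.0
.6,0,.03 [ 0.494 -0.135  0.03 ] 32
xyz [-0.08  0.02  0.05]
twist [ 0.05 -0.05  0.08]
.5,0,.03 [ 0.506 -0.146  0.03 ] 35
xyz [-0.53  0.07  0.33]
twist [ 0.58 -0.54  0.88]
.4,0,.03 [ 0.516 -0.159  0.03 ] 38
xyz [-0.99  0.06  0.62]
twist [ 1.15 -1.02  1.65]
.3,0,.03 [ 0.525 -0.172  0.03 ] 41
xyz [-1.45 -0.    0.9 ]
twist [ 1.76 -1.5   2.38]
```

```bash
python3 -m jog '{"xyz":[[-0.2,0.03,0.14],[-0.37,0.05,0.23],[-0.53,0.07,0.33],[-0.7,0.07,0.43],[-0.85,0.07,0.52],[-1,0.06,0.62],[-1.15,0.04,0.72],[-1.3,0.02,0.81]],"twist":[[0.2,-0.2,0.35],[0.38,-0.37,0.6],[0.58,-0.54,0.88],[0.78,-0.7,1.15],[0.96,-0.86,1.4],[1.15,-1.02,1.65],[1.35,-1.2,1.9],[1.56,-1.35,2.15]],"claw":[255,255,255,255,255,255,255,255]}'; python3 d.py .3,0,.03 .2,0,.03 .1,0,.03 .05,0,.03
python3 - <<'E'
from h import *
snap('scene','s5');crop('s5',270,120,430,240,5,'c7')
E
```

```text
clock: 11.27
tcp_pos: [0.5224, -0.1672, 0.03]
eef_rot: [1.346, 2.115, -0.491]
ft_force: [-0.6, 1.1, -0.6]
gripper_width: -0.0002
.3,0,.03 [ 0.525 -0.172  0.03 ] 41
xyz [-0.14  0.02  0.12]
twist [ 0.2  -0.16  0.23]
.2,0,.03 [ 0.533 -0.186  0.03 ] 44
xyz [-0.55  0.06  0.47]
twist [ 0.84 -0.65  0.93]
.1,0,.03 [ 0.54  -0.201  0.03 ] 44
xyz [-0.96  0.04  0.81]
twist [ 1.48 -0.65  1.64]
.05,0,.03 [ 0.542 -0.209  0.03 ] 44
xyz [-1.17  0.01  0.99]
twist [ 1.8  -0.65  2.  ]
```

View pics/c7.png

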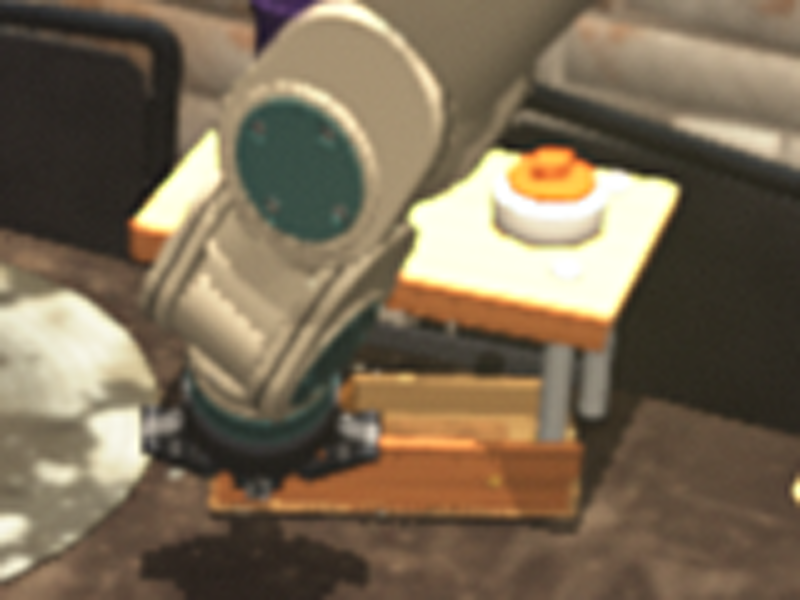

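The crop shows the tray more than half-way in, with the gripper leaning at the free end of the front board and clear of the riser board; timer unmoved. I'll go on more slowly.

```bash
python3 -m jog '{"xyz":[[-0.14,0.02,0.12],[-0.28,0.03,0.24],[-0.42,0.05,0.35],[-0.55,0.06,0.47],[-0.65,0.06,0.56],[-0.76,0.06,0.64],[-0.86,0.05,0.73],[-0.96,0.04,0.81]],"twist":[[0.2,-0.16,0.23],[0.4,-0.3,0.45],[0.62,-0.5,0.7],[0.84,-0.65,0.93],[1,-0.65,1.1],[1.15,-0.65,1.3],[1.3,-0.65,1.45],[1.48,-0.65,1.64]],"claw":[255,255,255,255,255,255,255,255]}'; python3 d.py .1,0,.03 .05,0,.03 0,0,.03 -.03,0,.03
```

```text
clock: 11.98
tcp_pos: [0.5407, -0.2011, 0.0305]
eef_rot: [1.561, 1.917, -0.629]
ft_force: [-0.2, 0.4, -0.7]
gripper_width: 0.0001
.1,0,.03 [ 0.54  -0.201  0.03 ] 44
xyz [ 0.02 -0.04  0.  ]
twist [ 0.    0.   -0.02]
.05,0,.03 [ 0.542 -0.209  0.03 ] 44
xyz [-0.17 -0.    0.19]
twist [0.33 0.   0.32]
0,0,.03 [ 0.544 -0.216  0.03 ] 44
xyz [-0.36  0.02  0.37]
twist [0.67 0.   0.67]
-.03,0,.03 [ 0.546 -0.221  0.03 ] 44
xyz [-0.48  0.02  0.49]
twist [0.86 0.   0.87]
```

```bash
python3 -m jog '{"xyz":[[-0.06,0,0.07],[-0.12,0,0.13],[-0.17,0,0.19],[-0.22,0,0.23],[-0.27,0.01,0.28],[-0.32,0.02,0.33],[-0.36,0.02,0.37],[-0.36,0.02,0.37]],"twist":[[0.1,0,0.1],[0.2,0,0.2],[0.33,0,0.32],[0.4,0,0.4],[0.5,0,0.5],[0.6,0,0.6],[0.67,0,0.67],[0.67,0,0.67]],"claw":[255,255,255,255,255,255,255,255]}'; python3 d.py 0,0,.03 -.03,0,.03 -.06,0,.03
```

```text
clock: 12.65
tcp_pos: [0.5448, -0.2166, 0.0301]
eef_rot: [1.665, 1.848, -0.673]
ft_force: [-0.5, -0.1, 0.1]
gripper_width: 0.0001
0,0,.03 [ 0.544 -0.216  0.03 ] 44
xyz [ 0.01 -0.01 -0.  ]
twist [-0.01  0.01 -0.01]
-.03,0,.03 [ 0.546 -0.221  0.03 ] 44
xyz [-0.11  0.01  0.11]
twist [0.19 0.01 0.2 ]
-.06,0,.03 [ 0.547 -0.226  0.03 ] 44
xyz [-0.22  0.03  0.22]
twist [0.39 0.01 0.4 ]
```

```bash
python3 -m jog '{"xyz":[[-0.03,0,0.03],[-0.06,0,0.06],[-0.09,0,0.09],[-0.12,0,0.12],[-0.15,0,0.15],[-0.15,0,0.15]],"twist":[[0,0,0],[0,0,0],[0,0,0],[0,0,0],[0,0,0],[0,0,0]],"claw":[255,255,255,255,255,255]}'
```

```text
clock: 13.15
tcp_pos: [0.545, -0.2184, 0.0296]
eef_rot: [1.662, 1.859, -0.667]
ft_force: [-6.5, 28.5, 17.7]
gripper_width: -0.0002
```

```bash
python3 -m jog '{"xyz":[[0.08,0,-0.08],[0.3,0,-0.5],[0.5,0,-1],[0.8,0,-1.8],[0.9,0,-2.8],[0.9,0,-3.8],[0.9,0,-4.8],[0.9,0,-5.8]],"twist":[[0,0,0],[0,0,0],[0,0,0],[0,0,0],[0,0,0],[0,0,0],[0,0,0],[0,0,0]],"claw":[255,255,255,255,255,255,255,255]}'; python3 -m jog '{"xyz":[[0,-1,-1],[0,-2,-2],[0,-3,-3],[0,-4,-4],[0,-5,-4],[0,-6,-4],[0,-6,-4],[0,-6,-4]],"twist":[[0,0,0],[0,0,0],[0,0,0],[0,0,0],[0,0,0],[0,0,0],[0,0,0],[0,0,0]],"claw":[255,255,255,255,255,255,255,255]}'
python3 - <<'E'
from h import *
snap('scene','s6');crop('s6',270,120,430,240,5,'c8')
q=lambda l,t:((w2p('s6',loc(l,t))[0]-[270,120])*5).round().tolist()
for t in(0,.06,.12): print(t,[q((-.016,y,z),t) for y,z in((.184,.052),(.184,.008),(-.016,.052))])
E
```

```text
clock: 13.82
tcp_pos: [0.5289, -0.079, 0.1377]
eef_rot: [1.662, 1.858, -0.668]
ft_force: [0.1, 0.0, -0.3]
gripper_width: 0.0002
clock: 14.48
tcp_pos: [0.3396, -0.0168, 0.2246]
eef_rot: [1.66, 1.859, -0.668]
ft_force: [0.6, -1.0, 0.4]
gripper_width: -0.0002
0 [[225.0, 380.0], [223.0, 447.0], [575.0, 453.0]]
0.06 [[220.0, 390.0], [219.0, 457.0], [577.0, 452.0]]
0.12 [[216.0, 401.0], [215.0, 468.0], [579.0, 452.0]]
```

View pics/c8.png

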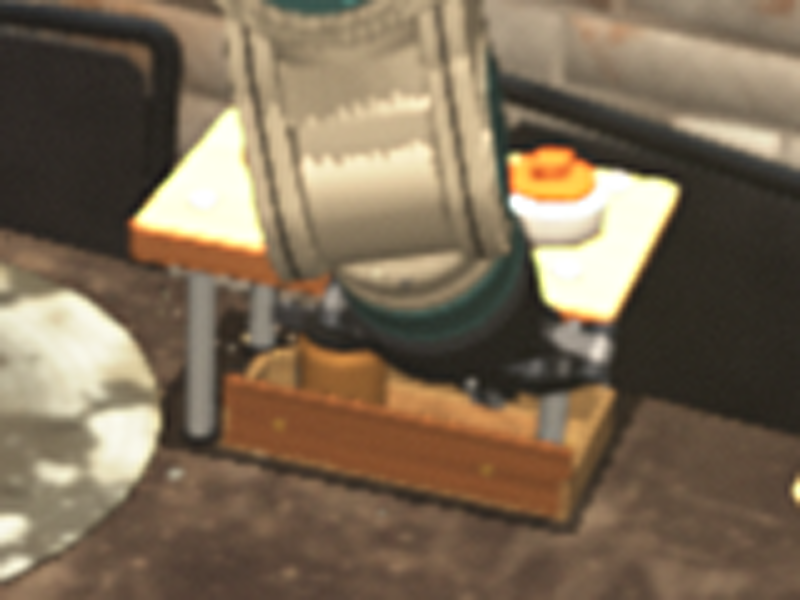

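The front board's free corner is at (228,375) and (223,447). The fit gives (225,380) and (223,447) for θ = 0, so the tray is home with the jar upright in it. I'll lift the arm clear for one last check on the bystanders.

```bash
python3 -m jog '{"xyz":[[0,0,-1],[0.3,0,-2],[0.6,0,-3],[1,0,-4],[1.5,0,-5],[2,0,-6],[2.5,0,-7],[3,0,-7]],"twist":[[0,0,0],[0,0,0],[0,0,0],[0,0,0],[0,0,0],[0,0,0],[0,0,0],[0,0,0]],"claw":[255,255,255,255,255,255,255,255]}'
python3 - <<'E'
from h import *
snap('scene','s7');snap('top','t7')
a=cv2.imread('pics/s7.png')[90:370,220:430];b=cv2.imread('pics/t7.png')[70:350,190:490]
cv2.imwrite('pics/c9.png',cv2.resize(np.hstack([a,b]),None,fx=1.55,fy=1.55,interpolation=cv2.INTER_CUBIC))
E
```

```text
clock: 15.2
tcp_pos: [0.3205, 0.1972, 0.3166]
eef_rot: [1.662, 1.859, -0.656]
ft_force: [0.8, 0.4, 0.7]
gripper_width: 0.0001
```

View pics/c9.png

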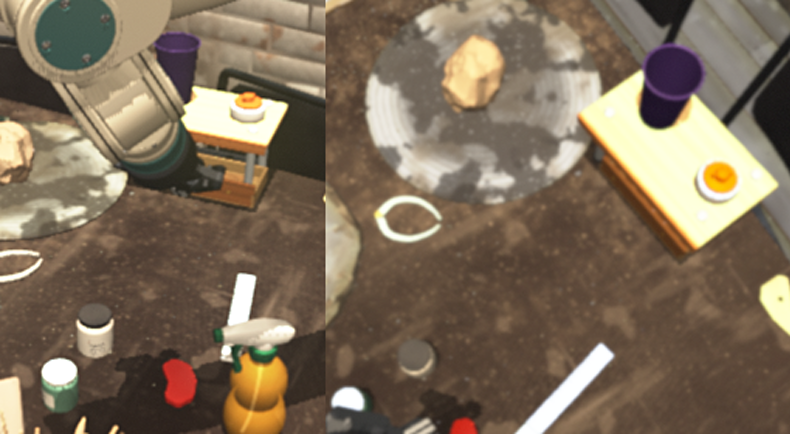

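The tray is home under the riser. The cup at (672,85), the timer at (718,180) and both other jars are where they started, and the arm touches nothing.

```bash
python3 -c "
from cell import *
print(sense()['dq'].round(3)); print(finish_job())"
```

```text
[-0.034 -0.035 -0.048  0.033 -0.025 -0.016]
the job is handed in; nothing more can be done
None
```

The job is handed in: the amber jar stands in the swing tray, and the tray is home under the riser. It took about 15 s of the 51 s allowed.

- **Jar:** I gripped it with the fingers leaning about 20°, set it on the cork floor (contact felt at about 8 N) and let go. After the swing it still looked upright and clear of the walls. I judged that by eye from the last close picture, not by measuring it.
- **Tray:** I swung it at about 0.45 rad/s, slower near the end, with the shut fingers leaning up to 44° under the board. It met the stop firmly: the wrist read about 34 N in total. About 18 N of that was upward, which I put down to friction at the fingertip but did not prove.
- **Home position:** With the arm backed off, the front board's free corner lay within about 6 pixels of its computed home position in a five-times enlarged picture. That corresponds to about 0 rad.
- **Other items:** The cup, timer, white jar and green jar look unmoved in the last pictures, and the arm was clear of everything. The arm's joints were still settling slightly (below 0.05 rad/s) when I handed in.

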